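# Rack up the tested plug-in modules in reverse order

## Task

Testing is finished: move the four plug-in modules from the docks on the aluminium test rail into the grey carrying rack, one to a pocket and in reverse order, so that the module at the robot's left end of the rail comes into the pocket at the robot's right end of the rack, the second from the left into the second from the right, and so on. Set each one down without dropping it, upright and fully seated on the floor of its pocket, and leave the multimeter and the screwdriver where they lie.

Things in the scene. Friction and masses are not known exactly. Their poses are not given: they have to be found in the camera images.
- heatsink: module with a finned bare-aluminium heat-sink block, 30 (x) x 34 (y) mm, total height 70 mm; five thin fins seen from above. Black base 42 x 42 mm, 18 mm high, as on all four. Origin: centre of the underside of the base; z up. Starts loose in its dock, axes within 0.1 rad of the dock's; 0.09 to 0.22 kg. Grip the upper part across its x width, 40 to 55 mm above the origin.
- capacitor: module with a round upright metal can, 32 mm in diameter, total height 76 mm; round from above. Black base 42 x 42 mm, 18 mm high, as on all four. Origin: centre of the underside of the base; z up. Starts loose in its dock, axes within 0.1 rad of the dock's; 0.09 to 0.22 kg. Grip the upper part across its x width, 40 to 55 mm above the origin.
- relay: module with a broad plain white relay box, 32 (x) x 40 (y) mm, total height 64 mm, the widest upper part and the lowest of the four. Black base 42 x 42 mm, 18 mm high, as on all four. Origin: centre of the underside of the base; z up. Starts loose in its dock, axes within 0.1 rad of the dock's; 0.09 to 0.22 kg. Grip the upper part across its x width, 40 to 55 mm above the origin.
- connector: module with a slim grey connector hood, 18 (x) x 38 (y) mm up to 66 mm height, with a small steel socket 10 x 24 mm on top up to 74 mm. Black base 42 x 42 mm, 18 mm high, as on all four. Origin: centre of the underside of the base; z up. Starts loose in its dock, axes within 0.1 rad of the dock's; 0.09 to 0.22 kg. Grip the upper part across its x width, 40 to 55 mm above the origin.
- dock1: fixed black dock on the test rail in which the heatsink module starts: square pocket, outside 66 x 66 mm, inside 58 x 58 mm, floor 4 mm and rim 14 mm above its origin. Origin: centre of its underside, 8 mm above the bench; axes parallel to the rail's. It never moves, so it keeps showing where in the row the module began.
- dock2: fixed black dock on the test rail in which the capacitor module starts: square pocket, outside 66 x 66 mm, inside 58 x 58 mm, floor 4 mm and rim 14 mm above its origin. Origin: centre of its underside, 8 mm above the bench; axes parallel to the rail's. It never moves, so it keeps showing where in the row the module began.
- dock3: fixed black dock on the test rail in which the relay module starts: square pocket, outside 66 x 66 mm, inside 58 x 58 mm, floor 4 mm and rim 14 mm above its origin. Origin: centre of its underside, 8 mm above the bench; axes parallel to the rail's. It never moves, so it keeps showing where in the row the module began.
- dock4: fixed black dock on the test rail in which the connector module starts: square pocket, outside 66 x 66 mm, inside 58 x 58 mm, floor 4 mm and rim 14 mm above its origin. Origin: centre of its underside, 8 mm above the bench; axes parallel to the rail's. It never moves, so it keeps showing where in the row the module began.
- rail: fixed test rail: bare aluminium plate 90 (x) x 310 (y) x 8 mm with the four docks in a row at y = +105, +35, -35, -105 mm. Origin: centre of its underside, on the bench; its y points to the robot's left (within 0.15 rad), x away from the robot. It lies nearer to or farther from the robot than the rack.
- rack: fixed grey plastic tray, 70 (x) x 286 (y) mm, empty, with four pockets in a row centred at x = 0, y = +105, +35, -35, -105 mm, each 58 x 58 mm inside, floor 10 mm and rim 24 mm above the origin; low dark lugs at its ends reach y = +-158 mm. Origin: centre of its underside, on the bench; y points to the robot's left (within 0.15 rad), x away from the robot.
- multimeter: bystander: yellow hand multimeter lying flat, 135 x 68 x 38 mm, to the robot's left of the racks; origin: centre of its underside.
- screwdriver: bystander: screwdriver lying flat to the robot's right of the racks, about 0.2 m long, under 40 mm high; origin near the middle of its length.
Not all that is in view belongs to the job. Leave any orange, purple or turquoise look-alike of the relay alone.

How it is judged (in metres and radians):
At the end, for the whole second after the job is handed in: Each module stands in the rack pocket that mirrors its starting dock (left end to right end and so on), its origin within 12 mm of the pocket centre along the rack's x and y and within 4 mm of the pocket floor, tilted less than 0.1 rad, at rest and released (((y of dock1 in the frame of rail between 0.085 and 0.125 m and y of heatsink in the frame of rack between -0.117 and -0.093 m) or (y of dock1 in the frame of rail between 0.015 and 0.055 m and y of heatsink in the frame of rack between -0.047 and -0.023 m) or (y of dock1 in the frame of rail between -0.055 and -0.015 m and y of heatsink in the frame of rack between 0.023 and 0.047 m) or (y of dock1 in the frame of rail between -0.125 and -0.085 m and y of heatsink in the frame of rack between 0.093 and 0.117 m)) and x of heatsink in the frame of rack between -0.012 and 0.012 m and z of heatsink in the frame of rack between 0.006 and 0.014 m and angle between each of heatsink, capacitor, relay, connector's own z axis and vertical below 0.1 rad and linear speed of each of heatsink, capacitor, relay, connector below 0.02 m/s and angular speed of each of heatsink, capacitor, relay, connector below 0.2 rad/s and contact force between the fingers and heatsink below 0.1 N and ((y of dock2 in the frame of rail between 0.085 and 0.125 m and y of capacitor in the frame of rack between -0.117 and -0.093 m) or (y of dock2 in the frame of rail between 0.015 and 0.055 m and y of capacitor in the frame of rack between -0.047 and -0.023 m) or (y of dock2 in the frame of rail between -0.055 and -0.015 m and y of capacitor in the frame of rack between 0.023 and 0.047 m) or (y of dock2 in the frame of rail between -0.125 and -0.085 m and y of capacitor in the frame of rack between 0.093 and 0.117 m)) and x of capacitor in the frame of rack between -0.012 and 0.012 m and z of capacitor in the frame of rack between 0.006 and 0.014 m and contact force between the fingers and capacitor below 0.1 N and ((y of dock3 in the frame of rail between 0.085 and 0.125 m and y of relay in the frame of rack between -0.117 and -0.093 m) or (y of dock3 in the frame of rail between 0.015 and 0.055 m and y of relay in the frame of rack between -0.047 and -0.023 m) or (y of dock3 in the frame of rail between -0.055 and -0.015 m and y of relay in the frame of rack between 0.023 and 0.047 m) or (y of dock3 in the frame of rail between -0.125 and -0.085 m and y of relay in the frame of rack between 0.093 and 0.117 m)) and x of relay in the frame of rack between -0.012 and 0.012 m and z of relay in the frame of rack between 0.006 and 0.014 m and contact force between the fingers and relay below 0.1 N and ((y of dock4 in the frame of rail between 0.085 and 0.125 m and y of connector in the frame of rack between -0.117 and -0.093 m) or (y of dock4 in the frame of rail between 0.015 and 0.055 m and y of connector in the frame of rack between -0.047 and -0.023 m) or (y of dock4 in the frame of rail between -0.055 and -0.015 m and y of connector in the frame of rack between 0.023 and 0.047 m) or (y of dock4 in the frame of rail between -0.125 and -0.085 m and y of connector in the frame of rack between 0.093 and 0.117 m)) and x of connector in the frame of rack between -0.012 and 0.012 m and z of connector in the frame of rack between 0.006 and 0.014 m and contact force between the fingers and connector below 0.1 N); the robot touches nothing.
It fails at once if a module is dropped (out of the grip and moving faster than 0.6 m/s) ((contact force between the fingers and heatsink below 0.02 N and linear speed of heatsink above 0.6 m/s) or (contact force between the fingers and capacitor below 0.02 N and linear speed of capacitor above 0.6 m/s) or (contact force between the fingers and relay below 0.02 N and linear speed of relay above 0.6 m/s) or (contact force between the fingers and connector below 0.02 N and linear speed of connector above 0.6 m/s)).
It fails at once if the multimeter or the screwdriver is pushed more than 30 mm from its place (distance of any of multimeter, screwdriver from where it was at the start of the episode above 0.03 m).
It also fails if it takes over 102 s, if anything falls off the work surface, if the arm or the gripper's body presses on something with over 40 N, if the wrist force passes 120 N, or if a joint passes its speed limit or range.

## Robot

A 6-joint arm with a two-finger parallel gripper is mounted at the origin on the work surface. World frame = base frame: x ahead of the robot, y to its left, z up, the work surface at z = 0. Lengths are in mm, angles in rad, forces in N, time in s.
With the tool pointing down it reaches from about 275 to 825 mm from the base axis. Payload 5.2 kg.
Tool frame: the origin (TCP) lies at the very end of the fingers, on their centre line; the grasp point (between the pads) lies 19 mm behind it; z points along the fingers, y is the direction in which the jaws open and shut (so a half turn about z gives the same grasp; the last joint's range is limited). The gripper opens to 93 mm and grips with 3 to 60 N. Pads are 15 mm wide; open, the fingers measure 128 mm over their backs; the gripper's body (75 mm by 188 mm) begins 65 mm behind the grasp point.
Start: joints at [0.917, 0.259, 1.535, -0, 1.348, -0.203], TCP at [239.607, 495.069, 218.653] pointing down, gripper open.
Joint ranges: [-3.14, 3.14], [-0.91, 2.08], [0.19, 2.58], [-1.22, 4.36], [0.22, 2.71], [-3.12, 3.12]. Speed limits (rad/s): [2.57, 2.57, 3.14, 3.14, 3.14, 3.14].

## Interface

Orientations are given as [roll, pitch, yaw] about the fixed x, y, z axes, in that order (R = Rz(yaw) Ry(pitch) Rx(roll)).
In Python, from bench import robot gives the robot as it stands. The module is installed in compiled form; this text tells all that it offers. Calls block until the motion is done:
- robot.move_ptp(position, orientation): joint-space move of the TCP to a pose.
- robot.move_linear(position, ori=None, speed=150, f_stop=None): straight line of the TCP; ori=None keeps the orientation; speed is the mean speed in mm/s. With f_stop (N) it stops when the force on the tool has changed by that much, and returns True; else False.
- robot.move_j(angles): joint-space move.
- robot.move_gripper(opening): opening from 0.0 (shut) to 1.0 (fully open); the grip force is fixed at half the most; returns when the fingers have stopped.
- robot.sleep(seconds).
- robot.inverse_kinematics(position, orientation): joint angles nearest the present ones, or None.
- robot.get_image(name): name is "side" or "top"; returns a dict with "img" (400x640x3 uint8, blue, green, red), "fovy" (degrees; the focal length in pixels is half the picture's height over the tangent of half this angle, whatever the lens; pixels are square), "cx", "cy" (the principal point, pixels), "eye" and "orientation" of the camera in the world. Camera axes: x right, y down, z forward; pixel columns grow to the right and rows downward; lengths in mm; the calibration is good to about 2 mm. A picture is of the moment at which its call begins. There is no depth.
A pose or a line that the arm cannot do raises robot.MotionError and nothing moves.
- robot.hand_in(): hands the job in, once; it reports no verdict.
Readings, each from a call of its own:
- robot.current_t(): time.
- robot.current_qpos(): joint angles.
- robot.current_joint_vel(): joint speeds.
- robot.current_joint_efforts(): joint torques, N m.
- robot.current_tcp_pos(): TCP position.
- robot.current_eef_rot(): TCP orientation.
- robot.current_contact_force(): force on the tool from outside, world axes, zero at the start.
- robot.current_ft_torque(): the same for the moment, N m.
- robot.current_gripper_width(): opening from 0.0 (shut) to 1.0 (fully open).
Only numpy, scipy, OpenCV 4.12 (cv2) and the standard library are available. Lean on these libraries where they do the work, as an engineer would, in place of code of your own. Each camera call takes 0.05 s, during which the arm holds its last target. There are 200 camera calls.

## Working session

There is one attempt and no reset: what is moved stays moved. The work goes in short steps, each a Python script; the robot and the scene stay as the last script left them, time stands still between calls to the robot, and variables do not carry over. Pictures are saved under pics/ and viewed, about 12 in all and at most 16, crops included, and the job is handed in when it is done.

```bash
mkdir -p pics; python3 - <<'E'
from bench import robot
import cv2
for n in ("top","side"):
    d=robot.get_image(n); cv2.imwrite(f"pics/{n}0.png",d["img"])
    print(n,d["fovy"],d["cx"],d["cy"],d["eye"],d["orientation"])
print(robot.current_t(),robot.current_eef_rot())
E
```

```text
top 44.63065597705286 323.9688189387764 206.13191470472756 [ 315.41394645  -17.28618257 1271.20344209] [-2.97854192  0.03040497 -1.57293084]
side 50.53709800595163 312.3226679388619 202.0710051218833 [ 124.46775208 -664.42073213  578.00502039] [-2.19781622 -0.01465032 -0.48880335]
0.1 [-3.13995205e+00 -3.14577530e-04  2.69074251e+00]
```

View pics/top0.png

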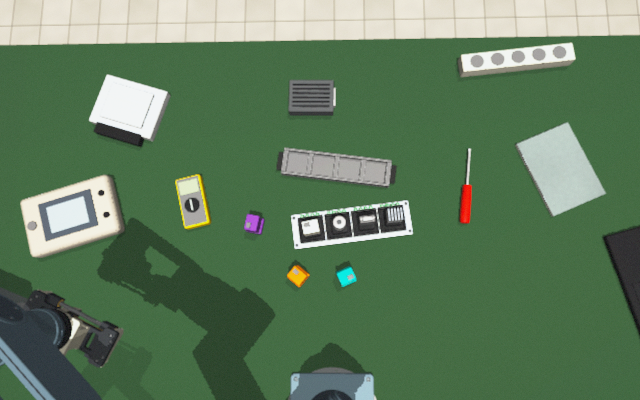

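View pics/side0.png

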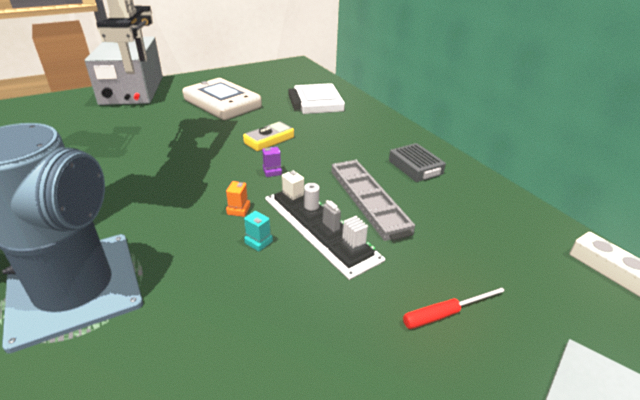

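The pictures show the rail (top view about 292–412, 203–248) holding relay, capacitor, connector and heatsink from robot-left to right. The rack is behind it (281–393, 149–187). Three coloured decoys stand nearer the robot.

```bash
cat > h.py <<'E'
import numpy as np, cv2
from bench import robot
from scipy.spatial.transform import Rotation as R
def cam(d):
    f=200/np.tan(np.radians(d["fovy"])/2)
    return f,d["cx"],d["cy"],np.array(d["eye"]),R.from_euler("xyz",d["orientation"]).as_matrix()
def ray(d,px,z):
    f,cx,cy,e,M=cam(d); px=np.atleast_2d(px).astype(float)
    v=np.c_[(px[:,0]-cx)/f,(px[:,1]-cy)/f,np.ones(len(px))]@M.T
    return e+v*((z-e[2])/v[:,2])[:,None]
def proj(d,P):
    f,cx,cy,e,M=cam(d); q=(np.atleast_2d(P)-e)@M
    return np.c_[f*q[:,0]/q[:,2]+cx,f*q[:,1]/q[:,2]+cy]
E
python3 - <<'E'
from h import *
d=robot.get_image("top"); im=d["img"]
hsv=cv2.cvtColor(im,cv2.COLOR_BGR2HSV); H,S,V=cv2.split(hsv)
roi=np.zeros(V.shape,np.uint8); roi[140:255,270:425]=255
m=((S<60)&(V>75)&(roi>0)).astype(np.uint8)*255
m=cv2.morphologyEx(m,cv2.MORPH_CLOSE,np.ones((3,3)))
out=cv2.resize(im[140:255,270:425],None,fx=5,fy=5,interpolation=cv2.INTER_CUBIC)
for c in cv2.findContours(m,cv2.RETR_EXTERNAL,cv2.CHAIN_APPROX_NONE)[0]:
    if cv2.contourArea(c)<500: continue
    r=cv2.minAreaRect(c); z=8 if r[0][1]>200 else 24
    w=ray(d,cv2.boxPoints(r),z)[:,:2]; print("z",z,"px",r,"\n",w.round(1),"centre",w.mean(0).round(1),[np.linalg.norm(w[i]-w[i-1]).round(1) for i in range(2)])
    cv2.polylines(out,[((cv2.boxPoints(r)+.5-[270,140])*5).astype(int)],True,(0,0,255),1)
cv2.imwrite("pics/crop1.png",out)
E
```

```text
z 8 px ((351.35516357421875, 224.140625), (35.316925048828125, 120.29900360107422), 82.71105194091797) 
 [[ 502.4  111.5]
 [ 540.8 -201.7]
 [ 448.6 -210.5]
 [ 410.4   98.9]] centre [475.5 -50.4] [np.float64(92.8), np.float64(315.5)]
z 24 px ((337.1632080078125, 167.1396026611328), (112.35395812988281, 28.753713607788086), 6.842772960662842) 
 [[ 605.3  136.6]
 [ 682.9  128.5]
 [ 643.3 -165.7]
 [ 567.  -154.8]] centre [624.6 -13.9] [np.float64(293.9), np.float64(78.0)]
```

View pics/crop1.png

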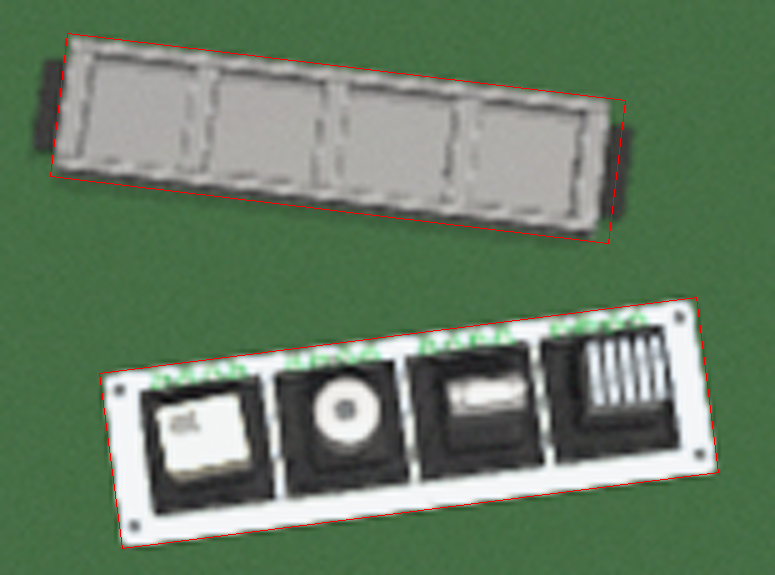

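```bash
python3 - <<'E'
from h import *
d=robot.get_image("top"); im=d["img"]
hsv=cv2.cvtColor(im,cv2.COLOR_BGR2HSV); H,S,V=cv2.split(hsv)
# rack: bright rim only
for t in (100,115,130):
    m=np.zeros_like(V); m[140:192,270:400]=((S<60)&(V>t))[140:192,270:400]*255
    m=cv2.morphologyEx(m,cv2.MORPH_CLOSE,np.ones((5,5)))
    m=cv2.morphologyEx(m,cv2.MORPH_OPEN,np.ones((3,3)))
    c=max(cv2.findContours(m,0,1)[0],key=cv2.contourArea); b=cv2.boxPoints(cv2.minAreaRect(c))
    w=ray(d,b,24)[:,:2]; print(t,w.round(1).tolist(),w.mean(0).round(1),[np.linalg.norm(w[i]-w[i-1]).round(1) for i in range(2)])
c0=np.array([475.5,-50.4]); a=.122; ux=np.array([np.cos(a),np.sin(a)]); uy=np.array([-np.sin(a),np.cos(a)])
out=cv2.resize(im[140:255,270:425],None,fx=5,fy=5,interpolation=cv2.INTER_CUBIC)
for n,yo,zt,wx,wy in(("relay",105,76,32,40),("capacitor",35,88,32,32),("connector",-35,78,18,38),("heatsink",-105,82,30,34)):
    q=[np.r_[c0+ux*x+uy*(yo+y),22] for x,y in((-30,-29),(36,-29),(36,29),(-30,29))]
    m=np.zeros_like(V); cv2.fillPoly(m,[proj(d,q).round().astype(int)],255)
    m&=((V>110)&(S<70)).astype(np.uint8)*255
    m=cv2.morphologyEx(m,cv2.MORPH_CLOSE,np.ones((3,3)))
    c=max(cv2.findContours(m,0,1)[0],key=cv2.contourArea); r=cv2.minAreaRect(c); b=cv2.boxPoints(r)
    w=ray(d,b,zt)[:,:2]; o=w.mean(0); e=w-c0
    print(n,o.round(1),"rail frame",((o-c0)@ux).round(1),((o-c0)@uy-yo).round(1),"ext",np.ptp(e@ux).round(1),np.ptp(e@uy).round(1),"ang",r[2])
    M=[np.r_[o+ux*x*wx/2+uy*y*wy/2,zt] for x,y in((-1,-1),(1,-1),(1,1),(-1,1))]
    cv2.polylines(out,[((proj(d,M)+.5-[270,140])*5).astype(int)],True,(0,0,255),1)
    cv2.polylines(out,[((b+.5-[270,140])*5).astype(int)],True,(255,0,0),1)
# hypothesised rack pockets at rim
k=np.array([628,-10.5]);a=-.134; ux=np.array([np.cos(a),np.sin(a)]); uy=np.array([-np.sin(a),np.cos(a)])
for yo in(105,35,-35,-105):
    M=[np.r_[k+ux*x*29+uy*(yo+y*29),24] for x,y in((-1,-1),(1,-1),(1,1),(-1,1))]
    cv2.polylines(out,[((proj(d,M)+.5-[270,140])*5).astype(int)],True,(0,0,255),1)
cv2.imwrite("pics/crop2.png",out)
E
```

```text
100 [[610.1, 135.4], [682.6, 127.7], [644.0, -159.0], [572.7, -148.9]] [627.4 -11.2] [np.float64(286.7), np.float64(72.9)]
115 [[610.3, 135.0], [682.6, 127.4], [644.0, -159.0], [572.9, -148.9]] [627.4 -11.4] [np.float64(286.4), np.float64(72.7)]
130 [[610.1, 134.7], [681.3, 127.4], [643.6, -158.1], [573.5, -148.4]] [627.1 -11.1] [np.float64(285.4), np.float64(71.5)]
relay [460.6  52.9] rail frame -2.3 -0.7 ext 40.5 44.5 ang 78.69007110595703
capacitor [469.4 -18.4] rail frame -2.1 -2.5 ext 35.5 33.2 ang 90.0
connector [479.6 -86.8] rail frame -0.4 -1.6 ext 18.0 37.8 ang 84.80557250976562
heatsink [ 492.8 -147.6] rail frame 5.4 6.4 ext 44.9 57.6 ang 82.40535736083984
```

View pics/crop2.png

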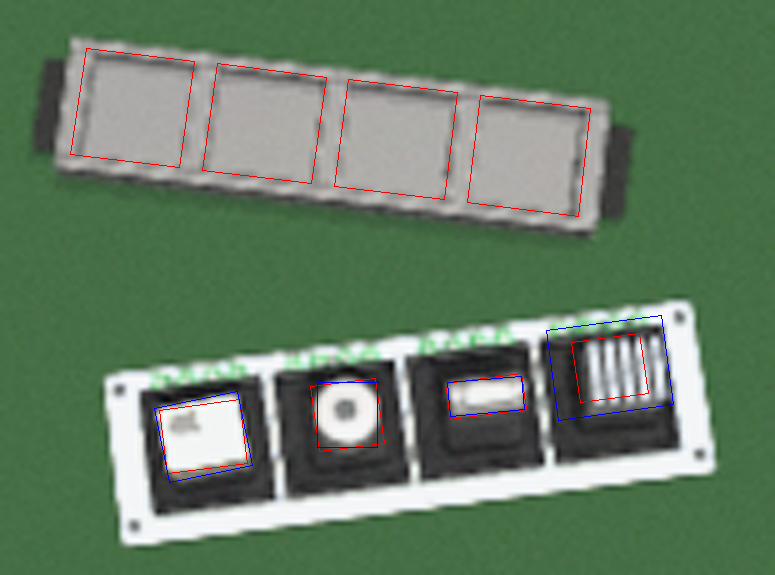

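```bash
cat >> h.py <<'E'
K=np.array([627.2,-11.2]); KA=-.133
def pocket(y): return K+y*np.array([-np.sin(KA),np.cos(KA)])
def ori(a): return [np.pi,0,a+np.pi/2]
def grasp(xy,a,up=140):
    robot.move_ptp([*xy,up],ori(a)); robot.move_linear([*xy,60],speed=150)
    hit=robot.move_linear([*xy,40],speed=60,f_stop=8)
    robot.move_gripper(0.0); w=robot.current_gripper_width()*93
    robot.move_linear([*xy,up],speed=120)
    print("t",robot.current_t(),"hit",hit,"width mm",w,"after lift",robot.current_gripper_width()*93,"F",np.round(robot.current_contact_force(),1))
def place(y,up=140):
    p=pocket(y); robot.move_ptp([*p,up],ori(KA)); robot.move_linear([*p,46],speed=120)
    hit=robot.move_linear([*p,36],speed=20,f_stop=6)
    print("hit",hit,"tcp",np.round(robot.current_tcp_pos(),1),p.round(1),"F",np.round(robot.current_contact_force(),1))
    robot.move_gripper(1.0); robot.move_linear([*p,up],speed=150); print("t",robot.current_t())
E
python3 - <<'E'
from h import *
d=robot.get_image("top"); print("heatsink",ray(d,[395.5,212.9],82))
for p in [(460.6,52.9),(492,-150),*[pocket(y) for y in(105,-105)]]:
  for z in (140,36): print(np.round(robot.inverse_kinematics([*p,z],ori(0)),2))
grasp((461,53.5),.19)
for n in("top","side"): cv2.imwrite(f"pics/{n}1.png",robot.get_image(n)["img"])
E
```

```text
heatsink [[ 493.10586272 -157.38110052   82.        ]]
[-0.13  0.18  1.85 -0.    1.12 -0.13]
[-0.13  0.32  1.97 -0.    0.85 -0.13]
[-0.51  0.26  1.73  0.    1.14 -0.51]
[-0.51  0.4   1.85  0.    0.9  -0.51]
[-0.03  0.49  1.39 -0.    1.26 -0.03]
[-0.03  0.59  1.5  -0.    1.05 -0.03]
[-0.36  0.45  1.46  0.    1.24 -0.36]
[-0.36  0.56  1.56  0.    1.02 -0.36]
t 5.1917 hit False width mm 31.837519657983187 after lift 31.746851721923115 F [ 0.4 -0.3 -1. ]
```

View pics/side1.png

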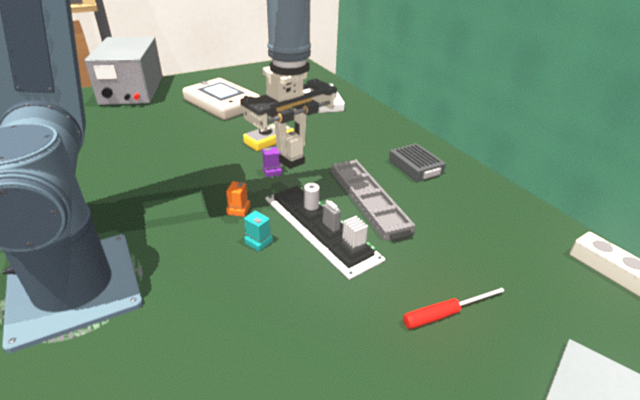

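The side view shows the relay held in the gripper at about (290, 145). The width reads 31.8 mm, which matches its 32 mm x width.

```bash
python3 - <<'E'
from h import *
place(-105)
robot.move_ptp([430,150,180],ori(0))
d=robot.get_image("top"); cv2.imwrite("pics/c3.png",cv2.resize(d["img"][140:255,270:425],None,fx=5,fy=5,interpolation=cv2.INTER_CUBIC))
E
```

```text
hit True tcp [ 613.5 -115.5   37.9] [ 613.3 -115.3] F [0.  0.1 4.2]
t 9.5
```

View pics/c3.png

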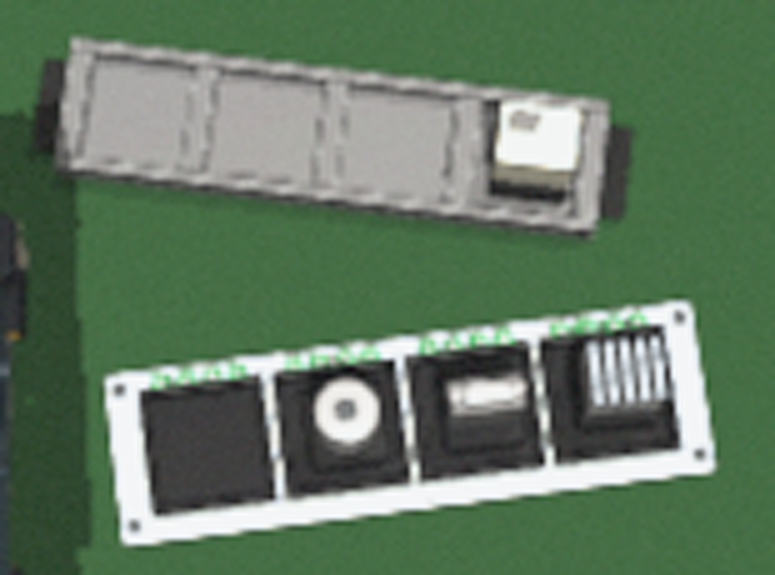

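The relay is seated and centred in the right-end pocket, with its top around (538, 133) in the crop. Contact came at TCP z = 37.9, as expected. On with the others.

```bash
python3 - <<'E'
from h import *
import sys
for (xy,a,y,w) in(((469.4,-18.4),.122,-35,32),((479.6,-86.8),.09,35,18),((493,-157),.122,105,30)):
    grasp(xy,a)
    if abs(robot.current_gripper_width()*93-w)>2.5: print("width off, stop"); sys.exit()
    place(y)
robot.move_ptp([430,200,220],ori(0))
d=robot.get_image("top"); cv2.imwrite("pics/c4.png",cv2.resize(d["img"][140:255,270:425],None,fx=5,fy=5,interpolation=cv2.INTER_CUBIC))
cv2.imwrite("pics/s4.png",cv2.resize(robot.get_image("side")["img"][140:260,220:430],None,fx=3.5,fy=3.5,interpolation=cv2.INTER_CUBIC))
E
```

```text
t 14.6583 hit False width mm 31.67837372493162 after lift 31.394441017013616 F [ 0.5 -0.6 -1.4]
hit True tcp [622.9 -46.   37.9] [622.6 -45.9] F [ 0.2 -0.3  3.9]
t 18.6167
t 22.5583 hit False width mm 18.221342671716727 after lift 18.20256950769581 F [ 1.1 -0.  -0.6]
hit True tcp [632.1  23.5  37.9] [631.8  23.5] F [ 0.4 -1.8  4.9]
t 26.8083
t 30.8667 hit False width mm 30.533416699920824 after lift 30.094821369022426 F [ 0.2 -0.1 -1.1]
hit True tcp [641.4  92.9  37.9] [641.1  92.9] F [0.1 0.4 4.2]
t 35.3167
```

View pics/c4.png

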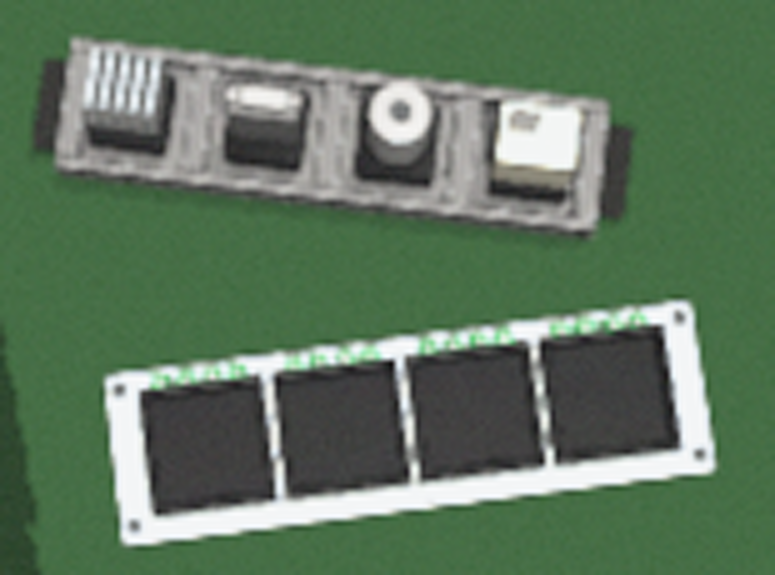

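View pics/s4.png

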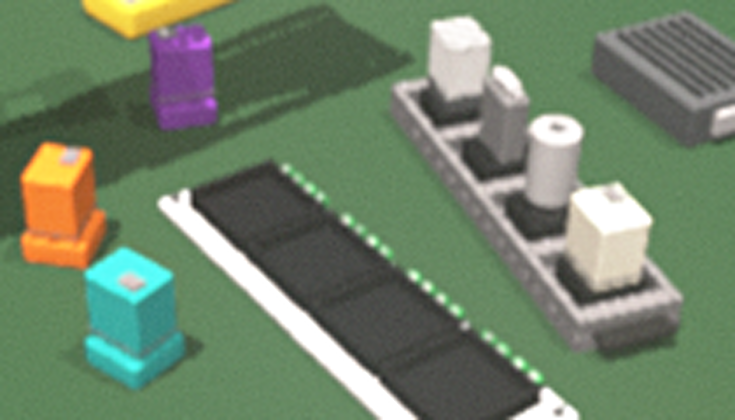

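All four stand upright in mirrored order. Approximate top centres in the crop are heatsink (122, 80), connector (264, 98), capacitor (401, 112) and relay (537, 134). I'll convert these to the rack frame.

```bash
python3 - <<'E'
from h import *
d=robot.get_image("top")
for n,p,z,y in(("heatsink",(122,80),80,105),("connector",(264,98),78,35),("capacitor",(401,112),86,-35),("relay",(537,134),74,-105)):
    w=ray(d,np.array(p)/5-.5+[270,140],z)[0,:2]-K
    c,s=np.cos(KA),np.sin(KA); print(n,"rack x %.1f  y err %.1f"%(w@[c,s],w@[-s,c]-y))
E
```

```text
heatsink rack x 0.4  y err 1.5
connector rack x 0.4  y err -0.9
capacitor rack x -0.4  y err -0.4
relay rack x -0.2  y err 0.5
```

```bash
python3 - <<'E'
from bench import robot
robot.sleep(0.5); print(robot.current_t(),robot.current_contact_force()); robot.hand_in()
E
```

```text
36.95 [ 0.09598607 -0.04220955 -0.39156363]
the job is handed in; nothing more can be done
```

I moved all four modules from the test rail into the rack in reverse order and handed the job in at about 37 s, well inside the 102 s limit. From the robot's left, the rack now holds the heatsink, connector, capacitor and relay.

- **Position:** in the last top view, each module was within about 1.5 mm of its pocket centre, using top centres I read by eye. The allowance is 12 mm.
- **Seating:** every module touched the pocket floor at a TCP height of 37.9 mm, against 38 mm expected. The final top and side views showed all four upright.
- **Grip:** the gripper widths were about 32, 31.5, 18 and 30 mm, matching the modules' x widths.
- **Other objects:** the arm finished clear of everything. I didn't measure the multimeter's or screwdriver's position at the end, but every arm move was planned clear of them.
- **Disagreements:** two first measurements were off. The automatic heatsink outline was distorted, so I read its fins by hand. The first rack outline took in its side face and end lug, so I remeasured it. No final check failed.

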